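# Build up a detector module in its nest and run it under the gauge

## Task

Build the detector module in the carriage's pocket: the aluminium housing first, then every whole blue spacer frame on it, then the yellow cover on top, each lying flat and square between the corner guides. When the module is complete, slide the loaded carriage under the gauge bridge until it is fully home against its stop. Every blue spacer with a broken-off corner goes in the red scrap tray, not in the pocket. Leave the bottle, the can and the tape roll where they are.

Things in the scene. Friction and masses are not known exactly. Their poses are not given: they have to be found in the camera images.
- gauge_slide: fixed grey slide base 104 mm (x) by 390 mm (y), its y running from -130 to +260 mm; origin on the desk under the loading place. The carriage runs along its +y. Gauge bridge across it at y = +160 mm (46 mm wide along y, pillars at x = +-60 mm): underside 100 mm, top 130 mm above the desk
- carriage (a joint): travel of the carriage along the slide's +y, m: 0 = loading end, 0.160 = fully home against the stop, with the pocket under the bridge. Starts at 0 to 0.03; needs about 2 N, stays where it is left
- nest (a point): centre of the pocket's floor on the carriage, 22 mm above the desk; axes as the slide's. Four aluminium corner guides leave a pocket 60 mm (x) by 92 mm (y), straight up to 54 mm over the floor and flared outward above that (tips 66 mm over the floor); each long side is open for 64 mm at its middle, so fingers closing along x pass. The plate under it is 84 mm wide in x
- grip (a point): middle of the top of the carriage's orange upright grip, 16 mm (x) by 30 mm (y), 68 mm tall, top 90 mm above the desk; 92 mm from the pocket centre, on the side away from the bridge
- housing: aluminium module housing, 56 mm (its x) by 88 mm (its y), 20 mm tall, an open well in its top; origin at the centre of its underside
- cover: yellow cover plate, 56 mm (its x) by 88 mm (its y), 10 mm thick, with a round black and amber window disc (46 mm across, 6 mm high) on top; origin at the centre of its underside
- scrap_tray: fixed open red tray 150 mm (x) by 250 mm (y), 26 mm tall, walls and floor 4 mm; origin at the centre of its underside
- oil_bottle: bystander: brown bottle with black cap, 27 mm across, 61 mm tall
- objective_can: bystander: white can with black lid, 47 mm across, 70 mm tall
- label_tape: bystander: blue tape roll lying flat, 49 mm across, 19 mm tall
- spacer_1: blue spacer frame, 56 mm (its x) by 88 mm (its y), 10 mm thick, with a 28 x 58 mm window; whole. 2 or 3 of the three are present. Origin at the centre of the underside
- spacer_2: blue spacer frame, 56 mm (its x) by 88 mm (its y), 10 mm thick, with a 28 x 58 mm window; whole. 2 or 3 of the three are present. Origin at the centre of the underside
- spacer_3: blue spacer frame, 56 mm (its x) by 88 mm (its y), 10 mm thick, with a 28 x 58 mm window; whole. 2 or 3 of the three are present. Origin at the centre of the underside
- broken_1: blue spacer frame, 56 mm (its x) by 88 mm (its y), 10 mm thick, with a 28 x 58 mm window; but its +x +y corner, some 20 x 25 mm, is broken off. 1 or 2 of the two are present. Origin at the centre of the full outline, underside
- broken_2: blue spacer frame, 56 mm (its x) by 88 mm (its y), 10 mm thick, with a 28 x 58 mm window; but its +x -y corner, some 20 x 25 mm, is broken off. 1 or 2 of the two are present. Origin at the centre of the full outline, underside
Mind the look-alikes: they are no part of the job. What is shaped like the spacer_1 but orange is not meant.

How it is judged:
By the outcome, as a careful person would: the job done as asked, in the order asked, and still so for the second after the job is handed in, with the robot touching nothing.
Of spacer_1, spacer_2, spacer_3 only 2 to 3 are there at a start; the rules pass over those that are not, and their reading is None.
Of broken_1, broken_2 only 1 to 2 are there at a start; the rules pass over those that are not, and their reading is None.
At some moment in a run one of cover may be knocked a few centimetres aside while the robot is not near it.
Once in a run the grip may slacken for a moment while it holds something.
It also fails if it takes over 210 s, if anything falls off the work surface, if the arm or the gripper's body presses on something with over 40 N, if the wrist force passes 120 N, or if a joint passes its speed limit or range.

## Robot

A 6-joint arm with a two-finger parallel gripper is mounted at the origin on a cart in front of the work surface, level with it; the furniture and walls round the work are solid. World frame = base frame: x ahead of the robot, y to its left, z up, the work surface at z = 0. Lengths are in m, angles in degrees, forces in N, time in s.
With the tool pointing down it reaches from about 0.25 to 0.725 m from the base axis. Payload 9.7 kg.
Tool frame: the origin (TCP) lies on the centre line of the jaws, within the pads' length; the fingertips stand 14 mm ahead of it and the grasp point (between the pads) lies 5 mm behind it; z points along the fingers, y is the line along which they close (so a half turn about z gives the same grasp; the last joint's range is limited). The gripper opens to 85 mm and grips with 20 to 120 N. Pads are 22 mm wide; open, the fingers measure 114 mm over their backs; the gripper's body (76 mm by 85 mm) begins 54 mm behind the grasp point. The pads swing forward as they close: fully open they stand 13 mm farther back than shut.
Start: joints at [73.797, 4.979, 10.078, 95.1, 0, 90], TCP at [0.153, 0.528, 0.245] pointing down, gripper open.
Joint ranges: [-179.16, 179.16], [-48.56, 103.87], [-65.8, 70.77], [-126.05, 130.52], [-82.76, 87.17], [-180, 180]. Speed limits (degrees/s): [127.2, 127.2, 147.25, 180, 180, 180].

## Interface

Orientations are given as [roll, pitch, yaw] about the fixed x, y, z axes, in that order (R = Rz(yaw) Ry(pitch) Rx(roll)).
In Python, from workcell import bot, camera, get_calibration, ticket gives the robot as it stands. The module is installed in compiled form; this text tells all that it offers.
- The arm moves only by the tool send_rows, never from a script. Its arguments are lists of equal length, an entry for each row: "linear": the shift along the tool's x, y, z in m, a list of three; "twist": the turn, a rotation vector about the tool's x, y, z in units of 10 degrees (1.0 is 10 degrees), a list of three; "gripper": the opening in per cent of the stroke, from 0 (shut) to 100 (fully open). In form: {"linear": [[x, y, z], ...], "twist": [[wx, wy, wz], ...], "gripper": [gripper, ...]}. A call has 1 to 8 rows; each row shifts and turns the commanded pose from where the row before left it, along the tool's axes as they then stand; what a row does not reach is not made up. A row lasts 1/8 s, in which the tool goes at most 62.5 mm and 10.7 degrees, less where a joint would pass 70% of its speed; a pose out of reach is approached as far as the arm can. A call with a gripper value outside its range is refused whole. The fingers move at their own pace and stop on an object; "grip_force" is the grip in N (left out, the last holds). Time passes only in rows, so rows that do not move let the fingers close. It gives the time, the measured TCP pose, the force, the opening and the grip force at its end, in the units of the state.
- bot.get_obs(): the state, without advancing time (a new reading comes with each control period).
- camera(name): name is "side" or "top" or "wrist"; returns the picture (480x640x3 uint8, red, green, blue); there is no depth.
- get_calibration(name): a dict with "fx", "fy", "cx", "cy" (pixels), "origin" and "orientation" of the camera in the world; the wrist camera has in their place "hand_eye" (4x4, takes a point from camera to tool coordinates, whose origin is the TCP and whose axes are the flange's). Camera axes: x right, y down, z forward; pixel columns grow to the right and rows downward; lengths in m; the calibration is good to about 2 mm. The wrist camera is an equidistant fisheye: a pixel r from the principal point sees the ray r / f radians off the axis. A picture is of the moment at which its call begins: read the wrist's pose just before it. get_calibration takes no time and is no camera call.
- ticket.job_done(): hands the job in; it is judged then, once.
The state is a dict: "time": time; "q": joint angles; "qd": joint speeds; "joint_efforts": joint torques, N m; "ee_pos": TCP position; "tcp_rot": TCP orientation; "wrist_force": force on the tool from outside, world axes, zero at the start; "torque": the same for the moment, N m; "opening": finger opening in m; "grasp_force": force on a finger pad.
Only numpy, scipy, OpenCV 4.12 (cv2) and the standard library are available. Lean on these libraries where they do the work, as an engineer would, in place of code of your own. Each camera call takes 0.05 s, during which the arm holds its last target. There are 200 camera calls.

## Working session

There is one attempt and no reset: what is moved stays moved. The work goes in short steps, Python scripts to look and compute and a tool call to move; the robot and the scene stay as the last step left them, time stands still between calls to the robot, and variables do not carry over. Pictures are saved under pics/ and viewed, at most 14 in all, crops included, and the job is handed in when it is done.

Besides the shell and the picture viewer there is one more tool, called after "Request:" as a command line: name --argument value ..., lists and objects as JSON in quotes. send_rows: Moves the arm, as the interface text tells. Its arguments: {"type":"object","properties":{"linear":{"type":"array"},"twist":{"type":"array"},"gripper":{"type":"array"},"grip_force":{"type":"number"}},"required":["linear","twist","gripper"]}

```bash
mkdir -p pics; python3 - <<'E'
from workcell import bot,camera,get_calibration
import cv2
print(bot.get_obs())
for n in("top","side"):
    cv2.imwrite(f"pics/{n}0.png",camera(n)[:,:,::-1]); print(get_calibration(n))
print(get_calibration("wrist"))
E
```

```text
{'time': 0.0, 'q': array([ 7.37970609e+01,  5.01128767e+00,  1.00313524e+01,  9.50970099e+01,
       -1.15549515e-03,  9.00000422e+01]), 'qd': array([ 0.08759708,  0.00616606, -0.01798629, -0.07117704, -0.06495241,
       -0.04517629]), 'joint_efforts': array([ 1.15487715e-04, -5.20388103e+01,  4.64801967e+01,  1.64836604e-02,
        1.74820907e-04, -2.49006938e-06]), 'ee_pos': array([0.15341882, 0.52795035, 0.24455346]), 'tcp_rot': array([-1.79923055e+02,  1.15555082e-03,  1.63797020e+02]), 'wrist_force': array([ 0.13821222, -1.00003003,  0.52526683]), 'torque': array([ 0.03049732, -0.03054356,  0.0063808 ]), 'grasp_force': 0.0, 'opening': 0.08536515250426119}
{'fx': 457.24435357563414, 'fy': 457.24435357563414, 'cx': 325.11448023128986, 'cy': 234.13618167979223, 'origin': array([ 0.41681575, -0.08233295,  1.07971408]), 'orientation': array([-171.31512806,   -0.58871058,  -90.26343852])}
{'fx': 461.6485194111112, 'fy': 461.6485194111112, 'cx': 330.218871577909, 'cy': 238.89878042876873, 'origin': array([ 0.54767952, -1.13458197,  0.4801244 ]), 'orientation': array([-111.68582788,    1.61642609,   -2.16603539])}
{'fx': 371.64829954431775, 'fy': 371.64829954431775, 'cx': 316.4074671964532, 'cy': 245.88254773554496, 'hand_eye': array([[ 2.16030779e-04, -9.54376630e-01, -2.98605427e-01,
         7.58739752e-02],
       [ 9.99999568e-01,  4.76147706e-04, -7.98356413e-04,
         6.93446903e-04],
       [ 9.04112993e-04, -2.98605126e-01,  9.54376321e-01,
        -1.29029622e-01],
       [ 0.00000000e+00,  0.00000000e+00,  0.00000000e+00,
         1.00000000e+00]])}
```

View pics/top0.png

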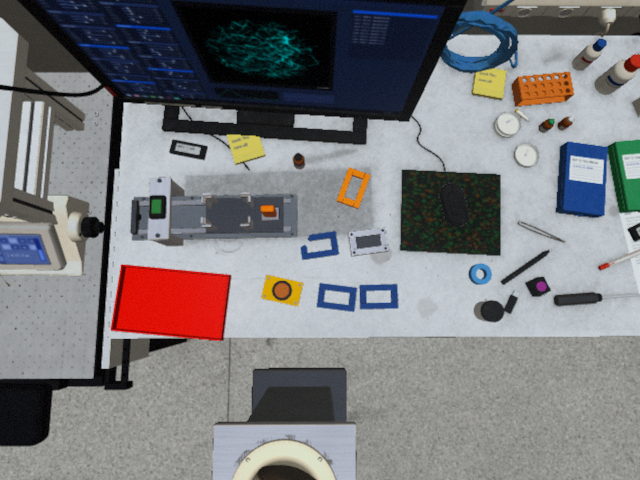

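View pics/side0.png

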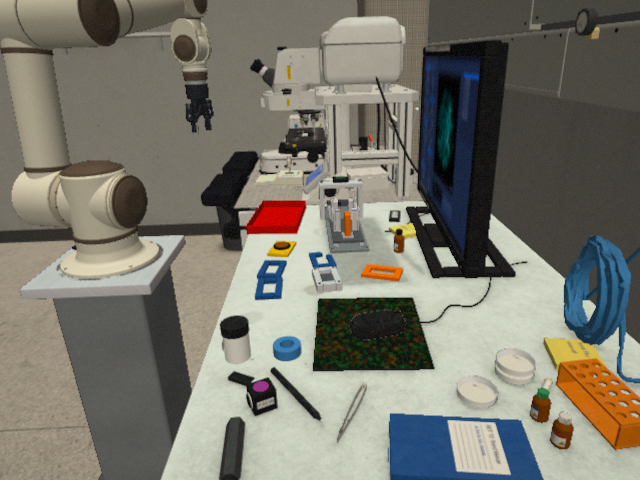

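```bash
cat > h.py <<'E'
import cv2,numpy as np
from scipy.spatial.transform import Rotation as R
from workcell import bot,camera,get_calibration
def rot(e): return R.from_euler('xyz',e,degrees=True).as_matrix()
def cast(n,uv,z,obs=None):
    "pixels (N,2) -> world points on plane z"
    c=get_calibration(n); uv=np.atleast_2d(np.asarray(uv,float))
    x=(uv[:,0]-c['cx'])/c['fx']; y=(uv[:,1]-c['cy'])/c['fy']
    if n=='wrist':
        r=np.hypot(x,y)+1e-12; s=np.sin(r)/r
        d=np.stack([x*s,y*s,np.cos(r)],1)
        T=np.eye(4);T[:3,:3]=rot(obs['tcp_rot']);T[:3,3]=obs['ee_pos']; M=T@c['hand_eye']; d=d@M[:3,:3].T; o=M[:3,3]
    else:
        d=np.stack([x,y,np.ones_like(x)],1)@rot(c['orientation']).T; o=np.asarray(c['origin'])
    return o+d*((z-o[2])/d[:,2])[:,None]
HSV=dict(blue=((100,120,50),(120,255,255)),yellow=((18,130,120),(34,255,255)),orange=((6,150,120),(17,255,255)),red=((0,180,100),(4,255,255)))
def mask(im,col):
    return cv2.inRange(cv2.cvtColor(im,cv2.COLOR_RGB2HSV),*map(np.array,HSV[col]))
def rects(n,im,col,z,obs=None,amin=150,m=None):
    out=[]
    for c in cv2.findContours(mask(im,col) if m is None else m,cv2.RETR_EXTERNAL,cv2.CHAIN_APPROX_NONE)[0]:
        if cv2.contourArea(c)<amin: continue
        c=c[:,0,:].astype(float); w=cast(n,c,z,obs)[:,:2]
        (cx,cy),(a,b),t=cv2.minAreaRect((w*1000).astype(np.float32))
        if a>b: a,b,t=b,a,t+90   # t: direction of the short side
        t=(t+90)%180-90
        area=cv2.contourArea((w*1000).astype(np.float32))
        out.append((c.mean(0).round(),[round(cx,1),round(cy,1)],[round(a,1),round(b,1)],'short-axis yaw',round(t,1),'fill',round(area/(a*b),2)))
    return out
E
python3 - <<'E'
from h import *
im=camera("top")
for col,z in(("blue",.01),("yellow",.01),("orange",.01),("orange",.09),("red",.026)):
    print(col,z)
    for r in rects("top",im,col,z):
        if r[0][0]<440 and r[0][1]>110: print(r)
c=im[160:340,110:420]; cv2.imwrite("pics/top1.png",cv2.resize(c,None,fx=2.58,fy=2.58,interpolation=cv2.INTER_CUBIC)[:,:,::-1])
E
```

```text
blue 0.01
(array([378., 296.]), [433.5, -217.2], [52.9, 85.9], 'short-axis yaw', -0.2, 'fill', 0.95)
(array([336., 297.]), [433.0, -119.7], [53.3, 85.4], 'short-axis yaw', -7.3, 'fill', 0.94)
(array([ 22., 250.]), [547.3, 610.5], [65.9, 117.5], 'short-axis yaw', -0.2, 'fill', 0.79)
(array([321., 246.]), [554.4, -78.5], [54.1, 85.2], 'short-axis yaw', 8.1, 'fill', 0.43)
yellow 0.01
(array([282., 290.]), [449.3, 7.3], [54.6, 86.6], 'short-axis yaw', -12.4, 'fill', 0.94)
(array([245., 146.]), [801.4, 99.2], [72.0, 76.1], 'short-axis yaw', -73.4, 'fill', 0.75)
orange 0.01
(array([353., 188.]), [693.4, -161.7], [55.0, 88.0], 'short-axis yaw', 69.4, 'fill', 0.93)
orange 0.09
(array([353., 188.]), [672.7, -155.8], [50.9, 81.4], 'short-axis yaw', 69.4, 'fill', 0.93)
red 0.026
(array([170., 302.]), [422.7, 257.5], [147.9, 251.4], 'short-axis yaw', -5.7, 'fill', 0.97)
```

View pics/top1.png

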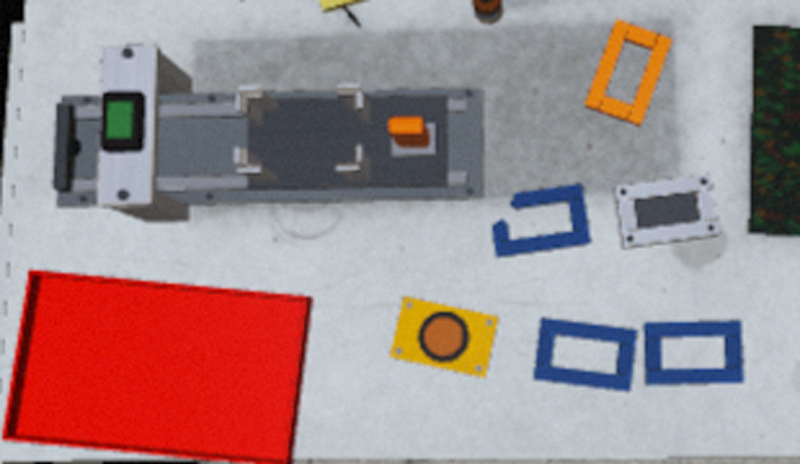

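The top view shows two whole blue frames at (336,297) and (378,296). The blue frame at (321,246) has lost its +x+y corner. The housing is at (368,243) and the cover at (282,290). The orange frame at (353,188) is the look-alike, so I'll ignore it.

```bash
python3 - <<'E'
from h import *
f=lambda p,z:print((cast("top",np.array(p)/2.58+[110,160],z)[:,:2]*1000).round(1).tolist())
f([(616,188),(708,178),(719,236),(626,250)],.02)   # housing
f([(248,97),(350,95),(350,158),(247,160)],.088)    # guide tips
f([(390,117),(422,117),(424,133),(391,134)],.09)   # grip top
f([(482,90),(482,197)],.01)
E
```

```text
[[581.5, -149.5], [590.5, -233.5], [537.3, -242.2], [524.8, -157.8]]
[[650.9, 170.0], [652.5, 82.6], [597.5, 81.4], [596.0, 169.0]]
[[632.7, 47.7], [632.6, 20.4], [618.6, 18.5], [617.8, 46.6]]
[[675.5, -26.7], [575.1, -27.2]]
```

Request:
send_rows --linear '[[0, 0, -0.01], [0, 0, -0.01], [0, 0, -0.01], [0, 0, -0.01], [0, 0, 0], [0, 0, 0], [0, 0, 0], [0, 0, 0]]' --twist '[[0, 0, 0.9225], [0, 0, 0.9225], [0, 0, 0.9225], [0, 0, 0.9225], [0, 0, 0.9225], [0, 0, 0.9225], [0, 0, 0.9225], [0, 0, 0.9225]]' --gripper '[80, 80, 80, 80, 80, 80, 80, 80]' --grip_force 40

```text
time: 1.15
ee_pos: [0.1535, 0.5281, 0.285]
tcp_rot: [-180.0, 0.0, 89.7]
wrist_force: [0.3, -0.4, 0.1]
opening: 0.0682
grasp_force: 0.0
```

Request:
send_rows --linear '[[-0.04, 0.045, 0], [-0.04, 0.045, 0], [-0.04, 0.045, 0], [-0.04, 0.045, 0], [-0.04, 0.045, 0], [-0.04, 0.045, 0], [-0.04, 0.045, 0], [-0.04, 0.045, 0]]' --twist '[[0, 0, 0], [0, 0, 0], [0, 0, 0], [0, 0, 0], [0, 0, 0], [0, 0, 0], [0, 0, 0], [0, 0, 0]]' --gripper '[80, 80, 80, 80, 80, 80, 80, 80]'

```text
time: 2.15
ee_pos: [0.5147, 0.2065, 0.2852]
tcp_rot: [-180.0, -0.0, 90.0]
wrist_force: [0.3, 0.3, -0.1]
opening: 0.0685
grasp_force: 0.0
```

Request:
send_rows --linear '[[-0.041, 0.0435, 0], [-0.041, 0.0435, 0], [0, 0, 0], [0, 0, 0]]' --twist '[[0, 0, 0], [0, 0, 0], [0, 0, 0], [0, 0, 0]]' --gripper '[80, 80, 80, 80]'

```text
time: 2.65
ee_pos: [0.6003, 0.126, 0.2848]
tcp_rot: [-179.9, 0.0, 90.0]
wrist_force: [-0.1, -0.3, -0.2]
opening: 0.0684
grasp_force: 0.0
```

```bash
python3 - <<'E'
from h import *
o=bot.get_obs(); im=camera("wrist"); print(o['ee_pos'],o['tcp_rot'])
cv2.imwrite("pics/w0.png",im[:,:,::-1])
for col,z in(("blue",.01),("yellow",.01),("orange",.09),("red",.026)):
    print(col)
    for r in rects("wrist",im,col,z,o): print(r)
E
```

```text
[0.60032237 0.12602688 0.28481136] [-1.79936365e+02  9.80465327e-04  8.99553525e+01]
blue
(array([295., 368.]), [563.1, -87.5], [37.9, 58.7], 'short-axis yaw', 8.8, 'fill', 0.28)
(array([266., 361.]), [534.6, -83.5], [9.8, 74.1], 'short-axis yaw', 8.7, 'fill', 0.73)
(array([632.,  42.]), [1047.5, 379.4], [23.8, 141.2], 'short-axis yaw', -3.3, 'fill', 0.76)
yellow
(array([193., 292.]), [449.7, 9.3], [53.3, 86.4], 'short-axis yaw', -12.4, 'fill', 0.4)
orange
(array([378., 401.]), [672.1, -85.9], [45.9, 63.5], 'short-axis yaw', 71.1, 'fill', 0.91)
(array([343., 307.]), [626.4, 38.6], [13.6, 26.6], 'short-axis yaw', 1.1, 'fill', 0.92)
red
(array([156.,  89.]), [418.7, 256.8], [122.6, 224.4], 'short-axis yaw', -8.1, 'fill', 0.8)
```

View pics/w0.png

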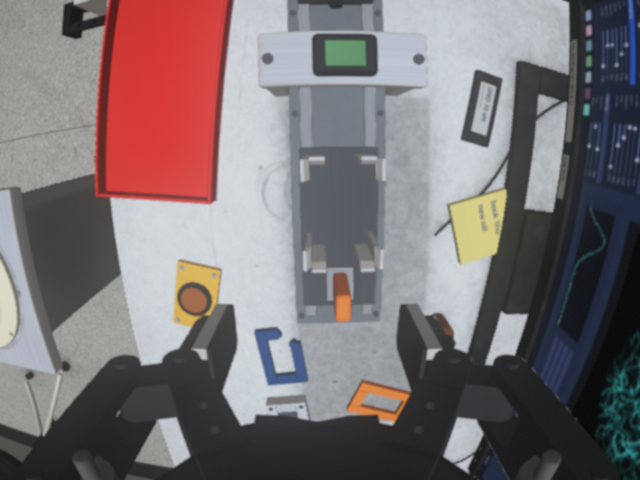

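```bash
python3 - <<'E'
import cv2
im=cv2.imread("pics/w0.png")[140:330,280:400]
im=cv2.resize(im,None,fx=3.15,fy=3.15,interpolation=cv2.INTER_CUBIC)
im2=cv2.resize(cv2.imread("pics/top0.png")[185:245,190:300],None,fx=3.6,fy=3.6,interpolation=cv2.INTER_CUBIC)
import numpy as np
o=np.zeros((600,790,3),np.uint8);o[:im.shape[0],:im.shape[1]]=im;o[:im2.shape[0],385:385+im2.shape[1]]=im2
cv2.imwrite("pics/c1.png",o)
E
```

```text
(no output)
```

View pics/c1.png

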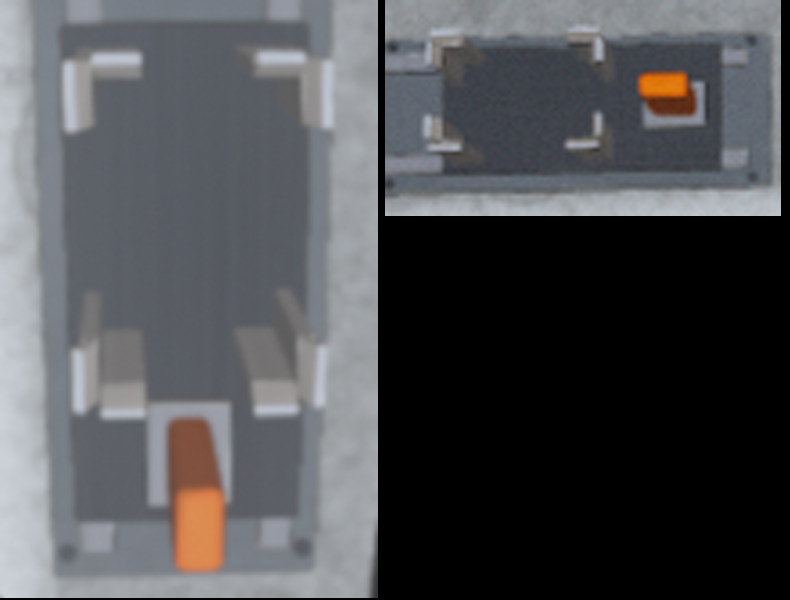

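```bash
python3 - <<'E'
from h import *
o=dict(ee_pos=np.array([0.60032,0.12603,0.28481]),tcp_rot=[-179.936,0,89.955])
f=lambda p,z:print((cast("wrist",np.array(p)/3.15+[280,140],z,o)[:,:2]*1000).round(1).tolist())
f([(176,490),(223,489),(223,571),(178,571)],.09)
f([(63,96),(333,93),(73,380),(327,375)],.088)   # outer x edges
f([(117,51),(282,50),(123,417),(275,415)],.088) # outer y edges
f([(62,24),(305,20),(74,521),(299,521)],.022)    # plate corners
g=lambda p,z:print((cast("top",(np.array(p)-[385,0])/3.6+[190,185],z)[:,:2]*1000).round(1).tolist())
g([(639,74),(688,73),(688,97),(640,97)],.09)
g([(445,30),(585,28),(444,151),(583,149)],.088)
g([(427,50),(605,48),(425,130),(604,130)],.088)
E
```

```text
[[619.3, 51.2], [633.6, 51.4], [634.7, 22.7], [620.5, 22.9]]
[[586.3, 169.8], [661.9, 171.4], [588.3, 86.2], [663.9, 87.6]]
[[601.3, 182.4], [647.1, 183.2], [603.1, 74.4], [648.8, 74.9]]
[[583.0, 187.3], [664.0, 189.5], [585.2, 6.5], [669.7, 5.9]]
[[632.2, 49.0], [632.8, 19.0], [617.8, 18.8], [617.8, 48.2]]
[[660.6, 169.1], [661.7, 83.0], [585.0, 167.1], [586.0, 82.6]]
[[648.0, 179.7], [649.1, 70.5], [598.0, 179.2], [597.7, 70.1]]
```

Request:
send_rows --linear '[[-0.054, -0.007, 0], [-0.054, -0.007, 0], [-0.054, -0.007, 0.01], [-0.054, -0.007, 0.015], [-0.054, -0.007, 0.02], [-0.052, -0.007, 0.02], [0, 0, 0], [0, 0, 0]]' --twist '[[0, 0, 0], [0, 0, 0], [0, 0, 0], [0, 0, 0], [0, 0, 0], [0, 0, -0.8], [0, 0, 0], [0, 0, 0]]' --gripper '[80, 80, 80, 80, 80, 80, 80, 80]'

```text
time: 3.7
ee_pos: [0.5584, -0.1947, 0.221]
tcp_rot: [180.0, 0.0, 98.0]
wrist_force: [0.0, 0.3, 0.4]
opening: 0.0684
grasp_force: 0.0
```

```bash
python3 - <<'E'
from h import *
o=bot.get_obs(); im=camera("wrist"); print(o['ee_pos'],o['tcp_rot'])
cv2.imwrite("pics/w1f.png",im[:,:,::-1])
cv2.imwrite("pics/w1.png",cv2.resize(im[120:320,220:420],None,fx=3,fy=3,interpolation=cv2.INTER_CUBIC)[:,:,::-1])
for r in rects("wrist",im,"blue",.01,o): print(r)
E
```

```text
[ 0.55841457 -0.1947222   0.22104495] [1.79952007e+02 5.70650421e-03 9.79851595e+01]
(array([592., 410.]), [1039.3, -435.0], [60.2, 61.0], 'short-axis yaw', 52.6, 'fill', 0.77)
(array([169., 193.]), [413.5, -190.4], [8.7, 32.7], 'short-axis yaw', 3.0, 'fill', 0.7)
(array([185., 157.]), [428.1, -154.7], [11.1, 24.2], 'short-axis yaw', 82.5, 'fill', 0.87)
(array([209., 146.]), [450.0, -143.2], [10.9, 39.5], 'short-axis yaw', -6.2, 'fill', 0.59)
(array([174., 116.]), [412.2, -116.1], [10.4, 83.9], 'short-axis yaw', -7.1, 'fill', 0.86)
(array([353., 102.]), [576.8, -84.5], [10.9, 63.0], 'short-axis yaw', 8.2, 'fill', 0.84)
```

View pics/w1.png

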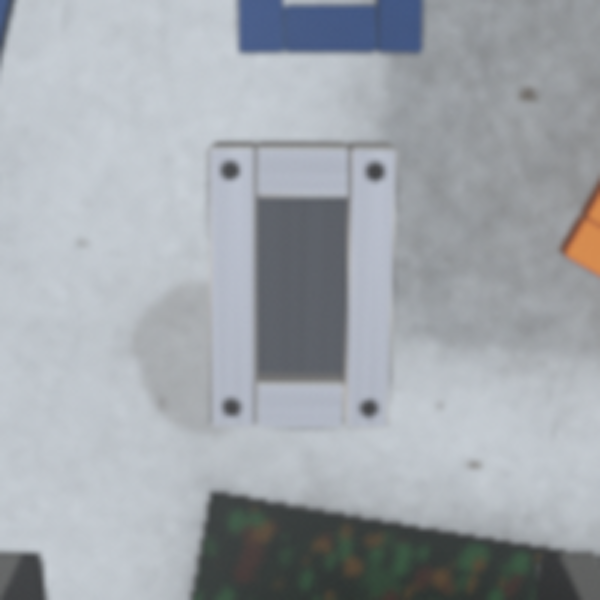

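```bash
cat >> h.py <<'E'
def tool(o,xy,yaw_short):
    "send_rows [x,y] shift and twist to bring TCP over xy (mm, world) with closing line on yaw_short"
    d=np.array([*(np.asarray(xy)/1000-o['ee_pos'][:2]),0]); t=rot(o['tcp_rot']).T@d
    return (t[:2]*1000).round(1),'twist',round(-(yaw_short+90-o['tcp_rot'][2])/10,3)
E
python3 - <<'E'
from h import *
o=bot.get_obs()
p=np.array([(211,146),(397,147),(388,430),(211,428),(230,171),(375,171),(369,408),(232,408)])/3+[220,120]
w=cast("wrist",p,.02,o)[:,:2]*1000; print(w.round(1).tolist(), w[:4].mean(0),w[4:].mean(0))
a=w[4]+w[5]-w[6]-w[7]; a2=w[5]+w[6]-w[4]-w[7]; y=np.degrees([np.arctan2(-a[0],a[1]),np.arctan2(a2[1],a2[0])]);print(y)
print(tool(o,(w[:4].mean(0)+w[4:].mean(0))/2,y.mean()))
E
```

```text
[[530.3, -153.1], [584.9, -145.6], [596.6, -233.9], [541.1, -241.0], [536.9, -159.8], [579.5, -153.7], [589.5, -227.4], [546.9, -233.5]] [ 563.24213724 -193.41092292] [ 563.18620344 -193.61390823]
[7.72890865 8.07792889]
(array([0.3, 4.6]), 'twist', np.float64(0.013))
```

Request:
send_rows --linear '[[0.0003, 0.0046, 0.05], [0, 0, 0.05], [0, 0, 0.05], [0, 0, 0.04], [0, 0, 0.01], [0, 0, 0.004], [0, 0, 0.003], [0, 0, 0]]' --twist '[[0, 0, 0], [0, 0, 0], [0, 0, 0], [0, 0, 0], [0, 0, 0], [0, 0, 0], [0, 0, 0], [0, 0, 0]]' --gripper '[80, 80, 80, 80, 80, 80, 80, 80]'

```text
time: 4.75
ee_pos: [0.5636, -0.1951, 0.0145]
tcp_rot: [179.9, 0.0, 98.0]
wrist_force: [-0.3, -0.7, -0.9]
opening: 0.0682
grasp_force: 0.0
```

Request:
send_rows --linear '[[0, 0, 0], [0, 0, 0], [0, 0, 0], [0, 0, 0], [0, 0, 0]]' --twist '[[0, 0, 0], [0, 0, 0], [0, 0, 0], [0, 0, 0], [0, 0, 0]]' --gripper '[60, 60, 60, 60, 60]' --grip_force 40

```text
time: 5.38
ee_pos: [0.5635, -0.1952, 0.0145]
tcp_rot: [179.9, 0.0, 98.0]
wrist_force: [-0.8, 1.0, 5.3]
opening: 0.0552
grasp_force: 44.1
```

Request:
send_rows --linear '[[0, 0, -0.02], [0, 0, -0.05], [0, 0, -0.06], [0.053, 0.0114, 0], [0.053, 0.0114, 0], [0.053, 0.0114, 0], [0.054, 0.0114, 0], [0.054, 0.0114, 0]]' --twist '[[0, 0, 0], [0, 0, 0.34], [0, 0, 0.34], [0, 0, 0], [0, 0, 0], [0, 0, 0], [0, 0, 0], [0, 0, 0]]' --gripper '[60, 60, 60, 60, 60, 60, 60, 60]'

```text
time: 6.38
ee_pos: [0.6144, 0.0749, 0.1433]
tcp_rot: [180.0, -0.0, 91.2]
wrist_force: [0.3, -0.4, -2.3]
opening: 0.0552
grasp_force: 43.3
```

Request:
send_rows --linear '[[0.0538, 0.0114, 0], [0, 0, 0], [0, 0, 0]]' --twist '[[0, 0, 0], [0, 0, 0], [0, 0, 0]]' --gripper '[60, 60, 60]'

```text
time: 6.75
ee_pos: [0.6244, 0.1271, 0.143]
tcp_rot: [-180.0, 0.0, 91.2]
wrist_force: [0.6, -0.2, -2.5]
opening: 0.0546
grasp_force: 43.4
```

```bash
python3 - <<'E'
from h import *
o=bot.get_obs(); im=camera("wrist"); print(o['ee_pos'],o['tcp_rot'],o['opening'],o['grasp_force'])
cv2.imwrite("pics/w2.png",cv2.resize(im[100:400,150:500],None,fx=2,fy=2,interpolation=cv2.INTER_CUBIC)[:,:,::-1])
E
```

```text
[0.62443944 0.1271364  0.14296664] [-1.79960486e+02  2.48983329e-02  9.12262411e+01] 0.05459547710207411 43.369372487068176
```

View pics/w2.png

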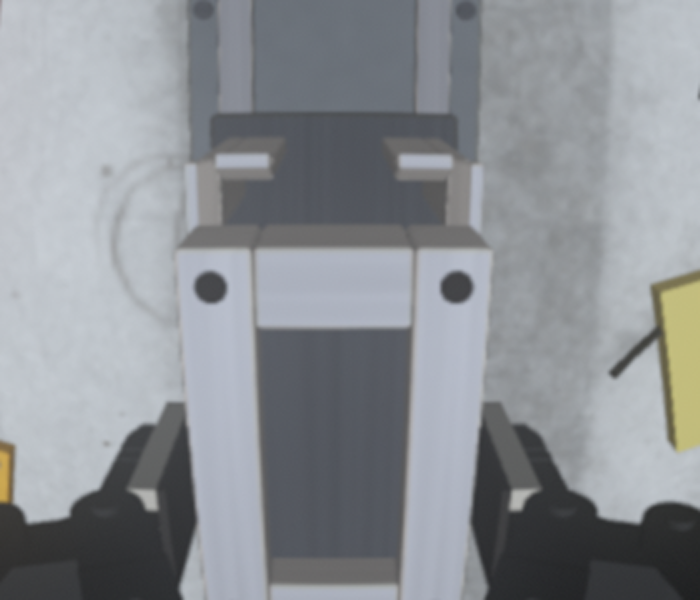

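```bash
python3 - <<'E'
from h import *
o=bot.get_obs(); f=lambda p,z:print((cast("wrist",np.array(p)/2+[150,100],z,o)[:,:2]*1000).round(1).tolist())
f([(178,250),(491,249),(210,287),(456,287)],.1485)
f([(187,190),(482,190),(242,154),(425,154)],.088)
E
```

```text
[[597.3, 171.7], [651.8, 173.0], [602.8, 165.1], [646.0, 166.0]]
[[587.2, 171.9], [662.0, 173.5], [601.4, 181.1], [647.0, 182.1]]
```

Request:
send_rows --linear '[[-0.0005, 0, 0.03], [0, 0, 0.02], [0, 0, 0.02], [0, 0, 0.02], [0, 0, 0.01], [0, 0, 0.004], [0, 0, 0], [0, 0, 0]]' --twist '[[0, 0, 0], [0, 0, 0], [0, 0, 0], [0, 0, 0], [0, 0, 0], [0, 0, 0], [0, 0, 0], [0, 0, 0]]' --gripper '[60, 60, 60, 60, 60, 60, 60, 60]'

```text
time: 7.8
ee_pos: [0.6251, 0.1269, 0.0401]
tcp_rot: [179.9, -0.0, 91.2]
wrist_force: [-0.0, -0.5, -1.0]
opening: 0.0547
grasp_force: 50.7
```

Request:
send_rows --linear '[[0, 0, 0.001], [0, 0, 0.001], [0, 0, 0.001], [0, 0, 0]]' --twist '[[0, 0, 0], [0, 0, 0], [0, 0, 0], [0, 0, 0]]' --gripper '[60, 60, 60, 60]'

```text
time: 8.3
ee_pos: [0.6247, 0.1268, 0.0366]
tcp_rot: [180.0, -0.0, 91.2]
wrist_force: [-1.2, -0.9, 1.7]
opening: 0.0548
grasp_force: 51.2
```

Request:
send_rows --linear '[[0, 0, 0], [0, 0, 0], [0, 0, -0.02], [0, 0, -0.05], [0, 0, -0.06], [0, 0, -0.055], [-0.0402, -0.0327, 0], [-0.0402, -0.0327, 0]]' --twist '[[0, 0, 0], [0, 0, 0], [0, 0, 0], [0, 0, 0], [0, 0, 0], [0, 0, 0], [0, 0, 0], [0, 0, 0]]' --gripper '[78, 78, 78, 78, 78, 78, 78, 78]'

```text
time: 9.3
ee_pos: [0.5608, 0.0444, 0.2236]
tcp_rot: [179.8, -0.0, 91.3]
wrist_force: [0.0, -1.1, 0.6]
opening: 0.0663
grasp_force: 0.0
```

Request:
send_rows --linear '[[-0.0402, -0.0327, 0], [-0.0402, -0.0327, 0], [-0.0402, -0.0327, 0], [-0.0402, -0.0327, 0], [0, 0, 0], [0, 0, 0], [0, 0, 0]]' --twist '[[0, 0, 0], [0, 0, 0], [0, 0, 0], [0, 0, 0], [0, 0, 0.85], [0, 0, 0], [0, 0, 0]]' --gripper '[78, 78, 78, 78, 78, 78, 78]'

```text
time: 10.18
ee_pos: [0.4338, -0.1182, 0.222]
tcp_rot: [180.0, 0.0, 82.9]
wrist_force: [-0.3, 0.3, -0.7]
opening: 0.0667
grasp_force: 0.0
```

```bash
cat > look.py <<'E'
from h import *
import sys
col,z=sys.argv[1],float(sys.argv[2])
o=bot.get_obs(); im=camera("wrist"); print(o['ee_pos'].round(4),o['tcp_rot'].round(2),o['opening'])
cv2.imwrite(f"pics/l_{o['time']:.2f}.png",im[:,:,::-1])
m=mask(im,col)
if col in('blue','yellow'): m=cv2.morphologyEx(m,cv2.MORPH_CLOSE,np.ones((3,3)))
for r in rects("wrist",im,col,z,o,300,m):
    print(r); print('   ',tool(o,r[1],r[4]))
E
python3 look.py blue .01; python3 - <<'E'
from h import *
im=camera("top")
for c in("blue","yellow"):
    for r in rects("top",im,c,.01):
        if 200<r[0][0]<440 and r[0][1]>200: print(r)
E
```

```text
[ 0.4338 -0.1182  0.222 ] [179.95   0.    82.9 ] 0.06669648077223926
(array([459., 166.]), [576.3, -84.0], [10.6, 63.2], 'short-axis yaw', 8.8, 'fill', 0.78)
    (array([ 51.6, 137.2]), 'twist', np.float64(-1.59))
(array([278., 290.]), [450.6, 13.6], [54.5, 73.7], 'short-axis yaw', -12.4, 'fill', 0.42)
```

```bash
sed -i 's/blue=((100,120,50),(120,255,255))/blue=((100,100,40),(128,255,255))/' h.py; ls pics; python3 - <<'E'
from h import *
import glob
im=cv2.imread(glob.glob("pics/l_10*")[0])[:,:,::-1].copy(); h=cv2.cvtColor(im,cv2.COLOR_RGB2HSV)
o=bot.get_obs()
m=cv2.morphologyEx(mask(im,"blue"),cv2.MORPH_CLOSE,np.ones((3,3)))
for r in rects("wrist",im,"blue",.01,o,300,m): print(r,tool(o,r[1],r[4]))
cv2.imwrite("pics/w3.png",im[:,:,::-1][80:380,150:500])
E
```

```text
c1.png
l_10.18.png
side0.png
top0.png
top1.png
w0.png
w1.png
w1f.png
w2.png
(array([328., 305.]), [433.9, -214.9], [53.0, 85.6], 'short-axis yaw', 1.2, 'fill', 0.96) (array([-96.1,  12.1]), 'twist', np.float64(-0.833))
(array([315., 214.]), [432.6, -118.2], [53.0, 84.3], 'short-axis yaw', -7.2, 'fill', 0.98) (array([-0.3, -1.2]), 'twist', np.float64(0.007))
(array([434., 163.]), [553.7, -77.1], [53.9, 85.1], 'short-axis yaw', 8.2, 'fill', 0.48) (array([ 55.5, 113.9]), 'twist', np.float64(-1.533))
```

View pics/w3.png

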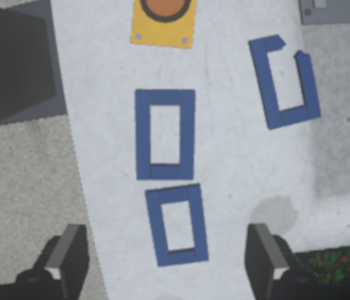

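Request:
send_rows --linear '[[0, -0.0012, 0.05], [0, 0, 0.05], [0, 0, 0.05], [0, 0, 0.04], [0, 0, 0.01], [0, 0, 0.0065], [0, 0, 0], [0, 0, 0]]' --twist '[[0, 0, 0], [0, 0, 0], [0, 0, 0], [0, 0, 0], [0, 0, 0], [0, 0, 0], [0, 0, 0], [0, 0, 0]]' --gripper '[78, 78, 78, 78, 78, 78, 78, 78]'

```text
time: 11.28
ee_pos: [0.4332, -0.1186, 0.0161]
tcp_rot: [179.9, 0.0, 82.7]
wrist_force: [1.0, -0.0, -0.0]
opening: 0.0666
grasp_force: 0.0
```

Request:
send_rows --linear '[[0, 0, 0], [0, 0, 0], [0, 0, 0], [0, 0, 0], [0, 0, 0]]' --twist '[[0, 0, 0], [0, 0, 0], [0, 0, 0], [0, 0, 0], [0, 0, 0]]' --gripper '[60, 60, 60, 60, 60]' --grip_force 40

```text
time: 11.9
ee_pos: [0.433, -0.1186, 0.0162]
tcp_rot: [179.9, 0.0, 82.7]
wrist_force: [-1.6, 0.6, 6.9]
opening: 0.0542
grasp_force: 41.1
```

Request:
send_rows --linear '[[0, 0, -0.02], [0, 0, -0.05], [0, 0, -0.06], [0.04035, 0.03283, 0], [0.04035, 0.03283, 0], [0.04035, 0.03283, 0], [0.04035, 0.03283, 0], [0.04035, 0.03283, 0]]' --twist '[[0, 0, 0], [0, 0, -0.425], [0, 0, -0.425], [0, 0, 0], [0, 0, 0], [0, 0, 0], [0, 0, 0], [0, 0, 0]]' --gripper '[60, 60, 60, 60, 60, 60, 60, 60]'

```text
time: 12.9
ee_pos: [0.5933, 0.0883, 0.1453]
tcp_rot: [180.0, -0.0, 91.2]
wrist_force: [1.3, -1.0, 0.1]
opening: 0.0542
grasp_force: 42.6
```

Request:
send_rows --linear '[[0.04035, 0.03283, 0], [0, 0, 0], [0, 0, 0]]' --twist '[[0, 0, 0], [0, 0, 0], [0, 0, 0]]' --gripper '[60, 60, 60]'

```text
time: 13.28
ee_pos: [0.624, 0.1277, 0.1447]
tcp_rot: [-180.0, 0.0, 91.2]
wrist_force: [-0.0, -0.2, -0.8]
opening: 0.0545
grasp_force: 42.6
```

```bash
cat > held.py <<'E'
from h import *
import sys
z=float(sys.argv[1]); col=sys.argv[2]   # z of held part's top
o=bot.get_obs(); im=camera("wrist"); print(o['ee_pos'].round(4),o['tcp_rot'].round(2),o['opening'],o['grasp_force'])
cv2.imwrite(f"pics/h_{o['time']:.2f}.png",cv2.resize(im[100:400,150:500],None,fx=2,fy=2,interpolation=cv2.INTER_CUBIC)[:,:,::-1])
m=mask(im,col); m[:,:200]=0; m[:,430:]=0; m[:140]=0
c=max(cv2.findContours(m,cv2.RETR_EXTERNAL,cv2.CHAIN_APPROX_NONE)[0],key=cv2.contourArea)[:,0,:]
w=cast("wrist",c,z,o)[:,:2]*1000
fr=w[w[:,1]>w[:,1].max()-3]
print('front edge y',np.percentile(w[:,1],99.5).round(1),'x range',w[fr[:,0].size and w[:,1]>w[:,1].max()-25][:,0].min().round(1),w[w[:,1]>w[:,1].max()-25][:,0].max().round(1),'front px row',c[:,1].min())
E
python3 held.py .14 blue; ls pics
```

```text
[0.624  0.1277 0.1447] [-1.7996e+02  2.0000e-02  9.1220e+01] 0.054529272634106174 42.61436104774475
front edge y 172.5 x range 596.8 651.3 front px row 220
c1.png
h_13.28.png
l_10.18.png
side0.png
top0.png
top1.png
w0.png
w1.png
w1f.png
w2.png
w3.png
```

Request:
send_rows --linear '[[0, 0.0005, 0.03], [0, 0, 0.02], [0, 0, 0.02], [0, 0, 0.01], [0, 0, 0.004], [0, 0, 0.0015], [0, 0, 0.001], [0, 0, 0]]' --twist '[[0, 0, 0], [0, 0, 0], [0, 0, 0], [0, 0, 0], [0, 0, 0], [0, 0, 0], [0, 0, 0], [0, 0, 0]]' --gripper '[60, 60, 60, 60, 60, 60, 60, 60]'

```text
time: 14.32
ee_pos: [0.625, 0.1278, 0.059]
tcp_rot: [179.9, 0.0, 91.2]
wrist_force: [-1.1, -1.5, 3.0]
opening: 0.0541
grasp_force: 43.7
```

Request:
send_rows --linear '[[0, 0, 0], [0, 0, 0], [0, 0, -0.02], [0, 0, -0.05], [0, 0, -0.05], [0, 0, -0.043], [-0.0484, -0.0283, 0], [-0.0484, -0.0283, 0]]' --twist '[[0, 0, 0], [0, 0, 0], [0, 0, 0], [0, 0, 0], [0, 0, 0], [0, 0, 0], [0, 0, 0], [0, 0, 0]]' --gripper '[78, 78, 78, 78, 78, 78, 78, 78]'

```text
time: 15.32
ee_pos: [0.5699, 0.0292, 0.2233]
tcp_rot: [179.9, 0.0, 91.3]
wrist_force: [-0.2, -0.3, -0.3]
opening: 0.0664
grasp_force: 0.0
```

Request:
send_rows --linear '[[-0.0484, -0.0283, 0], [-0.0484, -0.0283, 0], [-0.0484, -0.0283, 0], [-0.0484, -0.0283, 0], [-0.0484, -0.0283, 0], [0, 0, 0], [0, 0, 0]]' --twist '[[0, 0, 0], [0, 0, 0], [0, 0, 0], [0, 0, 0], [0, 0, 0], [0, 0, 0], [0, 0, 0]]' --gripper '[78, 78, 78, 78, 78, 78, 78]'

```text
time: 16.2
ee_pos: [0.4339, -0.2151, 0.2224]
tcp_rot: [179.9, 0.0, 91.1]
wrist_force: [0.0, -0.4, 0.2]
opening: 0.0663
grasp_force: 0.0
```

```bash
python3 look.py blue .01
```

```text
[ 0.4339 -0.2151  0.2224] [1.7992e+02 2.0000e-02 9.1150e+01] 0.06628352860076081
(array([355., 408.]), [485.4, -450.8], [26.5, 45.7], 'short-axis yaw', -84.0, 'fill', 0.56)
    (array([-236.7,   46.8]), 'twist', np.float64(8.515))
(array([316., 214.]), [434.1, -215.6], [52.9, 84.5], 'short-axis yaw', 1.1, 'fill', 0.98)
    (array([-0.5,  0.2]), 'twist', np.float64(0.005))
(array([444.,  82.]), [553.9, -77.4], [54.3, 85.1], 'short-axis yaw', 8.2, 'fill', 0.48)
    (array([135.2, 122.8]), 'twist', np.float64(-0.705))
```

Aligned; go down and grip.

Request:
send_rows --linear '[[-0.0005, 0, 0.05], [0, 0, 0.05], [0, 0, 0.05], [0, 0, 0.04], [0, 0, 0.01], [0, 0, 0.0065], [0, 0, 0], [0, 0, 0]]' --twist '[[0, 0, 0], [0, 0, 0], [0, 0, 0], [0, 0, 0], [0, 0, 0], [0, 0, 0], [0, 0, 0], [0, 0, 0]]' --gripper '[78, 78, 78, 78, 78, 78, 78, 78]'

```text
time: 17.25
ee_pos: [0.4346, -0.2159, 0.0161]
tcp_rot: [179.9, 0.1, 91.2]
wrist_force: [0.2, -0.8, 0.2]
opening: 0.0664
grasp_force: 0.0
```

Request:
send_rows --linear '[[0, 0, 0], [0, 0, 0], [0, 0, 0], [0, 0, 0], [0, 0, 0]]' --twist '[[0, 0, 0], [0, 0, 0], [0, 0, 0], [0, 0, 0], [0, 0, 0]]' --gripper '[60, 60, 60, 60, 60]' --grip_force 40

```text
time: 17.88
ee_pos: [0.4344, -0.2159, 0.0162]
tcp_rot: [179.9, 0.0, 91.2]
wrist_force: [-1.4, 0.9, 7.6]
opening: 0.0543
grasp_force: 41.2
```

Request:
send_rows --linear '[[0, 0, -0.02], [0, 0, -0.05], [0, 0, -0.06], [0.0485, 0.02825, 0], [0.0485, 0.02825, 0], [0.0485, 0.02825, 0], [0.0485, 0.02825, 0], [0.0485, 0.02825, 0]]' --twist '[[0, 0, 0], [0, 0, 0], [0, 0, 0], [0, 0, 0], [0, 0, 0], [0, 0, 0], [0, 0, 0], [0, 0, 0]]' --gripper '[60, 60, 60, 60, 60, 60, 60, 60]'

```text
time: 18.88
ee_pos: [0.5707, 0.0315, 0.1454]
tcp_rot: [179.9, 0.0, 91.2]
wrist_force: [0.6, -0.7, -1.0]
opening: 0.0541
grasp_force: 42.6
```

Request:
send_rows --linear '[[0.0485, 0.02825, 0], [0.0485, 0.02825, 0], [0, 0, 0], [0, 0, 0]]' --twist '[[0, 0, 0], [0, 0, 0], [0, 0, 0], [0, 0, 0]]' --gripper '[60, 60, 60, 60]'

```text
time: 19.38
ee_pos: [0.6242, 0.1278, 0.1448]
tcp_rot: [-180.0, 0.0, 91.2]
wrist_force: [0.0, 0.4, -0.5]
opening: 0.0544
grasp_force: 42.6
```

```bash
python3 held.py .14 blue
```

```text
[0.6242 0.1278 0.1448] [-1.7997e+02  2.0000e-02  9.1210e+01] 0.05440683367028484 42.60148823261261
front edge y 184.5 x range 597.0 651.3 front px row 189
```

View pics/h_19.38.png

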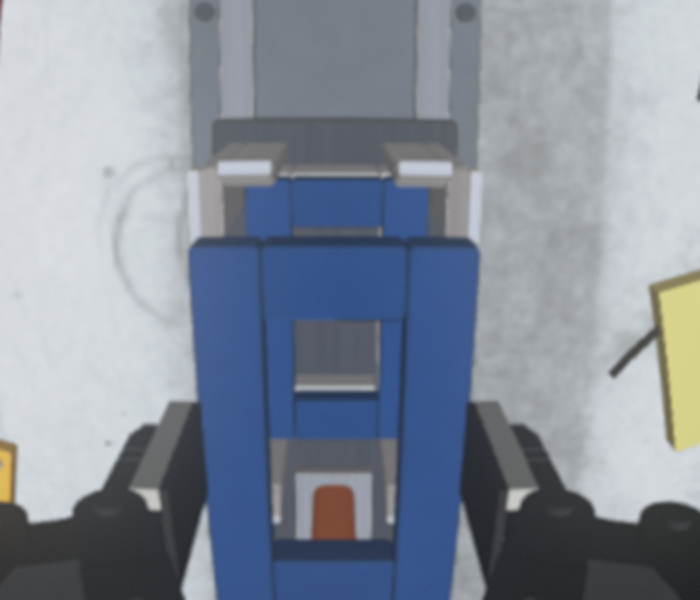

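The first spacer lies square in the pocket with its front edge at row 178, and the second is held square above it with its front edge at row 240. Lower it.

Request:
send_rows --linear '[[0, 0.0005, 0.03], [0, 0, 0.02], [0, 0, 0.015], [0, 0, 0.006], [0, 0, 0.003], [0, 0, 0.0015], [0, 0, 0.001], [0, 0, 0]]' --twist '[[0, 0, 0], [0, 0, 0], [0, 0, 0], [0, 0, 0], [0, 0, 0], [0, 0, 0], [0, 0, 0], [0, 0, 0]]' --gripper '[60, 60, 60, 60, 60, 60, 60, 60]'

```text
time: 20.42
ee_pos: [0.625, 0.1281, 0.0685]
tcp_rot: [180.0, -0.0, 91.2]
wrist_force: [-0.4, -0.5, -0.6]
opening: 0.0542
grasp_force: 42.6
```

Request:
send_rows --linear '[[0, 0, 0.0012], [0, 0, 0]]' --twist '[[0, 0, 0], [0, 0, 0]]' --gripper '[60, 60]'

```text
time: 20.68
ee_pos: [0.625, 0.1281, 0.0683]
tcp_rot: [179.9, -0.0, 91.2]
wrist_force: [-2.9, -0.4, 6.5]
opening: 0.0543
grasp_force: 43.4
```

Request:
send_rows --linear '[[0, 0, 0], [0, 0, 0], [0, 0, -0.02], [0, 0, -0.05], [0, 0, -0.05], [0, 0, -0.035], [-0.0291, -0.0444, 0], [-0.0291, -0.0444, 0]]' --twist '[[0, 0, 0], [0, 0, 0], [0, 0, 0], [0, 0, 0], [0, 0, 0], [0, 0, 0], [0, 0, 0], [0, 0, 0]]' --gripper '[78, 78, 78, 78, 78, 78, 78, 78]'

```text
time: 21.68
ee_pos: [0.5368, 0.0675, 0.2235]
tcp_rot: [179.9, -0.0, 91.2]
wrist_force: [-0.2, -0.9, 0.2]
opening: 0.0665
grasp_force: 0.0
```

Request:
send_rows --linear '[[-0.0291, -0.0444, 0], [-0.0291, -0.0444, 0], [0, 0, 0], [0, 0, 0], [0, 0, 0], [0, 0, 0]]' --twist '[[0, 0, 0], [0, 0, 0], [0, 0, 0.68], [0, 0, 0.68], [0, 0, 0], [0, 0, 0]]' --gripper '[78, 78, 78, 78, 78, 78]'

```text
time: 22.42
ee_pos: [0.4498, 0.008, 0.2227]
tcp_rot: [180.0, -0.0, 77.8]
wrist_force: [0.4, -0.2, 0.2]
opening: 0.0666
grasp_force: 0.0
```

```bash
python3 look.py yellow .01
```

```text
[0.4498 0.008  0.2227] [ 1.7996e+02 -1.0000e-02  7.7750e+01] 0.0665586689515525
(array([315., 217.]), [449.1, 9.1], [53.2, 85.4], 'short-axis yaw', -12.3, 'fill', 0.94)
    (array([ 0.9, -1. ]), 'twist', np.float64(0.005))
```

Request:
send_rows --linear '[[0.0009, -0.001, 0.05], [0, 0, 0.05], [0, 0, 0.05], [0, 0, 0.04], [0, 0, 0.01], [0, 0, 0.0065], [0, 0, 0], [0, 0, 0]]' --twist '[[0, 0, 0], [0, 0, 0], [0, 0, 0], [0, 0, 0], [0, 0, 0], [0, 0, 0], [0, 0, 0], [0, 0, 0]]' --gripper '[78, 78, 78, 78, 78, 78, 78, 78]'

```text
time: 23.48
ee_pos: [0.4498, 0.0091, 0.0169]
tcp_rot: [179.9, -0.0, 77.6]
wrist_force: [0.2, 0.3, 0.1]
opening: 0.0668
grasp_force: 0.0
```

Request:
send_rows --linear '[[0, 0, 0], [0, 0, 0], [0, 0, 0], [0, 0, 0], [0, 0, 0]]' --twist '[[0, 0, 0], [0, 0, 0], [0, 0, 0], [0, 0, 0], [0, 0, 0]]' --gripper '[60, 60, 60, 60, 60]' --grip_force 40

```text
time: 24.1
ee_pos: [0.4496, 0.009, 0.0171]
tcp_rot: [179.9, -0.0, 77.6]
wrist_force: [-2.3, 0.3, 7.2]
opening: 0.0539
grasp_force: 40.7
```

Request:
send_rows --linear '[[0, 0, -0.02], [0, 0, -0.05], [0, 0, -0.06], [0.0288, 0.04445, 0], [0.0288, 0.04445, 0], [0.0288, 0.04445, 0], [0.0288, 0.04445, 0], [0, 0, 0]]' --twist '[[0, 0, 0], [0, 0, -0.68], [0, 0, -0.68], [0, 0, 0], [0, 0, 0], [0, 0, 0], [0, 0, 0], [0, 0, 0]]' --gripper '[60, 60, 60, 60, 60, 60, 60, 60]'

```text
time: 25.1
ee_pos: [0.626, 0.1297, 0.1432]
tcp_rot: [-179.9, 0.0, 91.3]
wrist_force: [-0.7, -0.9, -0.6]
opening: 0.054
grasp_force: 42.5
```

Request:
send_rows --linear '[[0, 0, 0], [0, 0, 0]]' --twist '[[0, 0, 0], [0, 0, 0]]' --gripper '[60, 60]'

```text
time: 25.35
ee_pos: [0.6238, 0.1273, 0.1466]
tcp_rot: [179.9, -0.0, 91.2]
wrist_force: [0.2, -0.3, -0.0]
opening: 0.0542
grasp_force: 42.5
```

```bash
python3 held.py .14 yellow
```

```text
[0.6238 0.1273 0.1466] [ 1.7994e+02 -1.0000e-02  9.1170e+01] 0.054182527706060336 42.52172827720642
front edge y 172.3 x range 596.6 651.4 front px row 220
```

```bash
cp pics/h_*.png /tmp; cp $(ls -t pics/h_*.png|head -1) pics/cov.png
```

```text
(no output)
```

View pics/cov.png

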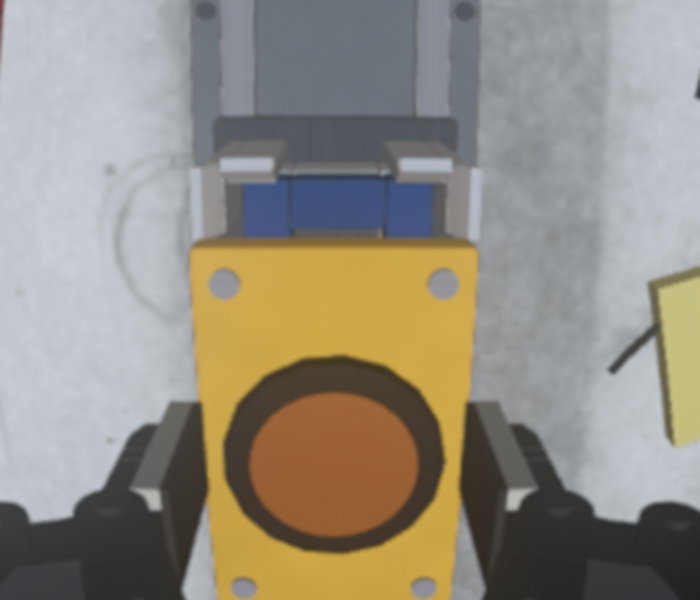

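The cover is held square above the second spacer, front edge at row 242. Lower it.

Request:
send_rows --linear '[[0.0003, 0.0006, 0.03], [0, 0, 0.02], [0, 0, 0.01], [0, 0, 0.003], [0, 0, 0.002], [0, 0, 0.001], [0, 0, 0], [0, 0, 0]]' --twist '[[0, 0, 0], [0, 0, 0], [0, 0, 0], [0, 0, 0], [0, 0, 0], [0, 0, 0], [0, 0, 0], [0, 0, 0]]' --gripper '[60, 60, 60, 60, 60, 60, 60, 60]'

```text
time: 26.4
ee_pos: [0.625, 0.1283, 0.0798]
tcp_rot: [180.0, -0.0, 91.2]
wrist_force: [-0.1, -0.2, 0.5]
opening: 0.0539
grasp_force: 42.5
```

Request:
send_rows --linear '[[0, 0, 0.001], [0, 0, 0]]' --twist '[[0, 0, 0], [0, 0, 0]]' --gripper '[60, 60]'

```text
time: 26.65
ee_pos: [0.6251, 0.1283, 0.0792]
tcp_rot: [180.0, -0.0, 91.2]
wrist_force: [-0.1, -0.7, 3.7]
opening: 0.0538
grasp_force: 43.1
```

Request:
send_rows --linear '[[0, 0, 0], [0, 0, 0], [0, 0, -0.02], [0, 0, -0.05], [0, 0, -0.05], [0, 0, -0.023], [-0.0535, -0.0186, 0], [-0.0535, -0.0186, 0]]' --twist '[[0, 0, 0], [0, 0, 0], [0, 0, 0], [0, 0, 0], [0, 0, 0], [0, 0, 0], [0, 0, 0], [0, 0, 0]]' --gripper '[78, 78, 78, 78, 78, 78, 78, 78]'

```text
time: 27.65
ee_pos: [0.5897, 0.0197, 0.2233]
tcp_rot: [179.9, 0.0, 91.3]
wrist_force: [0.4, -0.8, -0.3]
opening: 0.0663
grasp_force: 0.0
```

Request:
send_rows --linear '[[-0.0535, -0.0186, 0], [-0.0535, -0.0186, 0], [0, 0, 0], [0, 0, 0], [0, 0, 0]]' --twist '[[0, 0, 0], [0, 0, 0], [0, 0, -0.7], [0, 0, 0], [0, 0, 0]]' --gripper '[78, 78, 78, 78, 78]'

```text
time: 28.28
ee_pos: [0.5552, -0.0868, 0.2223]
tcp_rot: [180.0, 0.0, 98.1]
wrist_force: [-0.4, -0.2, -0.8]
opening: 0.0668
grasp_force: 0.0
```

```bash
python3 look.py blue .01
```

```text
[ 0.5552 -0.0868  0.2223] [1.7996e+02 1.0000e-02 9.8100e+01] 0.06679807443102538
(array([619., 358.]), [1128.5, -375.9], [187.7, 745.9], 'short-axis yaw', 39.5, 'fill', 0.45)
    (array([-366.9,  526.9]), 'twist', np.float64(-3.14))
(array([314., 209.]), [554.6, -77.2], [53.2, 84.5], 'short-axis yaw', 8.1, 'fill', 0.47)
    (array([9.6, 0.8]), 'twist', np.float64(-0.0))
```

Request:
send_rows --linear '[[0, 0.0008, 0.05], [0, 0, 0.05], [0, 0, 0.05], [0, 0, 0.04], [0, 0, 0.01], [0, 0, 0.0065], [0, 0, 0], [0, 0, 0]]' --twist '[[0, 0, 0], [0, 0, 0], [0, 0, 0], [0, 0, 0], [0, 0, 0], [0, 0, 0], [0, 0, 0], [0, 0, 0]]' --gripper '[78, 78, 78, 78, 78, 78, 78, 78]'

```text
time: 29.32
ee_pos: [0.5566, -0.0873, 0.0166]
tcp_rot: [179.9, 0.0, 98.2]
wrist_force: [0.1, -0.2, -0.2]
opening: 0.0664
grasp_force: 0.0
```

Request:
send_rows --linear '[[0, 0, 0], [0, 0, 0], [0, 0, 0], [0, 0, 0], [0, 0, 0], [0, 0, -0.02], [0, 0, -0.05], [0, 0, -0.06]]' --twist '[[0, 0, 0], [0, 0, 0], [0, 0, 0], [0, 0, 0], [0, 0, 0], [0, 0, 0], [0, 0, 0], [0, 0, 0]]' --gripper '[60, 60, 60, 60, 60, 60, 60, 60]' --grip_force 40

```text
time: 30.32
ee_pos: [0.5551, -0.0871, 0.1461]
tcp_rot: [-179.9, -0.0, 98.2]
wrist_force: [0.9, 0.0, 0.5]
opening: 0.0541
grasp_force: 42.4
```

Request:
send_rows --linear '[[0.0504, -0.0121, 0], [0.0504, -0.0121, 0], [0.0504, -0.0121, 0], [0.0504, -0.0121, 0], [0.0504, -0.0121, 0], [0.0504, -0.0121, 0], [0.0504, -0.0121, 0], [0, 0, 0]]' --twist '[[0, 0, 0], [0, 0, 0], [0, 0, 0], [0, 0, 0], [0, 0, 0], [0, 0, 0.7], [0, 0, 0.7], [0, 0, 0]]' --gripper '[60, 60, 60, 60, 60, 60, 60, 60]'

```text
time: 31.32
ee_pos: [0.4267, 0.2546, 0.1456]
tcp_rot: [180.0, -0.1, 84.3]
wrist_force: [-0.2, -0.9, -0.5]
opening: 0.0541
grasp_force: 42.4
```

Request:
send_rows --linear '[[0, 0, 0.05], [0, 0, 0.05], [0, 0, 0.015], [0, 0, 0.006], [0, 0, 0], [0, 0, 0]]' --twist '[[0, 0, 0], [0, 0, 0], [0, 0, 0], [0, 0, 0], [0, 0, 0], [0, 0, 0]]' --gripper '[60, 60, 60, 60, 60, 60]'

```text
time: 32.08
ee_pos: [0.4286, 0.2523, 0.0258]
tcp_rot: [179.9, -0.1, 84.2]
wrist_force: [-0.9, -1.2, -0.4]
opening: 0.0542
grasp_force: 42.5
```

Request:
send_rows --linear '[[0, 0, 0.004], [0, 0, 0], [0, 0, 0], [0, 0, 0], [0, 0, -0.03], [0, 0, -0.05], [0, 0, -0.05], [0, 0, -0.05]]' --twist '[[0, 0, 0], [0, 0, 0], [0, 0, 0], [0, 0, 0], [0, 0, 0], [0, 0, 0], [0, 0, 0], [0, 0, -0.7]]' --gripper '[60, 60, 78, 78, 78, 78, 78, 78]'

```text
time: 33.08
ee_pos: [0.4274, 0.2518, 0.2016]
tcp_rot: [-180.0, 0.0, 91.3]
wrist_force: [0.3, 0.6, -0.2]
opening: 0.0664
grasp_force: 0.0
```

Request:
send_rows --linear '[[-0.0461, 0.0322, 0], [-0.0461, 0.0322, 0], [-0.0461, 0.0322, 0], [-0.0461, 0.0322, 0], [-0.0461, 0.0322, 0], [-0.0461, 0.0322, 0], [0, 0, 0], [0, 0, 0]]' --twist '[[0, 0, 0], [0, 0, 0], [0, 0, 0], [0, 0, 0], [0, 0, 0], [0, 0, 0], [0, 0, 0], [0, 0, 0]]' --gripper '[0, 0, 0, 0, 0, 0, 0, 0]' --grip_force 20

```text
time: 34.08
ee_pos: [0.6263, -0.0205, 0.1996]
tcp_rot: [-179.9, -0.0, 91.2]
wrist_force: [0.0, 0.6, -0.4]
opening: -0.0001
grasp_force: 0.0
```

```bash
python3 - <<'E'
from h import *
o=bot.get_obs(); im=camera("wrist"); t=camera("top"); print(o['ee_pos'],o['opening'])
a=cv2.resize(im[60:360,150:470],(640,600),interpolation=cv2.INTER_CUBIC)
cv2.imwrite("pics/p1.png",a[:,:,::-1]); cv2.imwrite("pics/t1.png",t[:,:,::-1])
for r in rects("top",t,"blue",.014): 
    if r[0][0]<440 and r[0][1]>110: print(r)
E
```

```text
[ 0.62628257 -0.0205021   0.19963233] -0.00011749092420344107
(array([173., 300.]), [430.3, 260.6], [53.2, 87.0], 'short-axis yaw', -5.4, 'fill', 0.43)
(array([ 22., 250.]), [546.8, 607.0], [65.7, 119.8], 'short-axis yaw', -0.2, 'fill', 0.84)
```

View pics/p1.png

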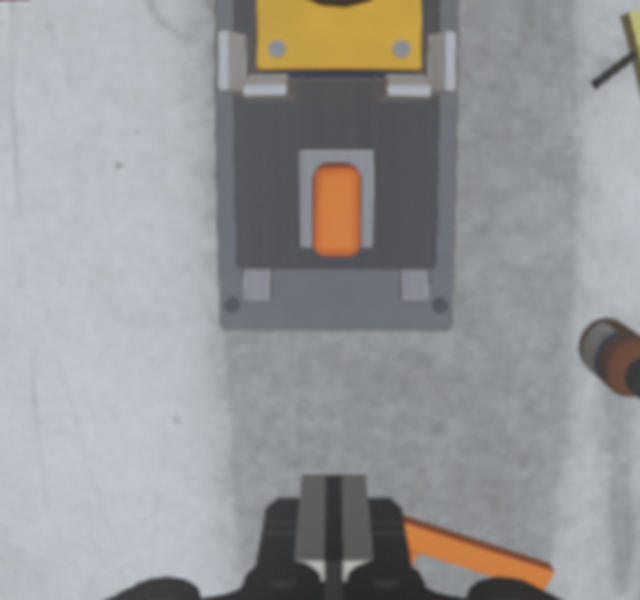

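Request:
send_rows --linear '[[0, 0.001, 0.05], [0, 0, 0.05], [0, 0, 0.036], [0.015, 0, 0], [0.012, 0, 0], [0.008, 0, 0], [0.008, 0, 0], [0.01, 0, 0]]' --twist '[[0, 0, 0], [0, 0, 0], [0, 0, 0], [0, 0, 0], [0, 0, 0], [0, 0, 0], [0, 0, 0], [0, 0, 0]]' --gripper '[0, 0, 0, 0, 0, 0, 0, 0]'

```text
time: 35.17
ee_pos: [0.6271, 0.0329, 0.0651]
tcp_rot: [179.9, 0.0, 91.2]
wrist_force: [1.8, -1.3, 5.1]
opening: -0.0001
grasp_force: 1.0
```

Request:
send_rows --linear '[[0.012, 0, 0], [0.012, 0, 0], [0.012, 0, 0], [0.012, 0, 0], [0.012, 0, 0], [0.012, 0, 0], [0.012, 0, 0], [0.008, 0, 0]]' --twist '[[0, 0, 0], [0, 0, 0], [0, 0, 0], [0, 0, 0], [0, 0, 0], [0, 0, 0], [0, 0, 0], [0, 0, 0]]' --gripper '[0, 0, 0, 0, 0, 0, 0, 0]'

```text
time: 36.17
ee_pos: [0.6251, 0.1254, 0.0649]
tcp_rot: [179.9, -0.0, 91.2]
wrist_force: [1.8, -2.2, 5.6]
opening: 0.0001
grasp_force: 0.5
```

Request:
send_rows --linear '[[0.006, 0, 0], [0.005, 0, 0], [0.004, 0, 0], [0.003, 0, 0], [0.002, 0, 0], [0.001, 0, 0], [0, 0, 0], [0, 0, 0]]' --twist '[[0, 0, 0], [0, 0, 0], [0, 0, 0], [0, 0, 0], [0, 0, 0], [0, 0, 0], [0, 0, 0], [0, 0, 0]]' --gripper '[0, 0, 0, 0, 0, 0, 0, 0]'

```text
time: 37.17
ee_pos: [0.6247, 0.1461, 0.0649]
tcp_rot: [179.9, -0.0, 91.2]
wrist_force: [1.9, -0.2, 4.3]
opening: -0.0001
grasp_force: 0.0
```

Request:
send_rows --linear '[[0.001, 0, 0], [0.001, 0, 0], [0.001, 0, 0], [0, 0, 0]]' --twist '[[0, 0, 0], [0, 0, 0], [0, 0, 0], [0, 0, 0]]' --gripper '[0, 0, 0, 0]'

```text
time: 37.67
ee_pos: [0.6246, 0.1469, 0.0649]
tcp_rot: [179.9, 0.2, 91.1]
wrist_force: [2.0, -12.3, 7.5]
opening: -0.0002
grasp_force: 6.7
```

Request:
send_rows --linear '[[0.001, 0, 0], [0, 0, 0]]' --twist '[[0, 0, 0], [0, 0, 0]]' --gripper '[0, 0]'

```text
time: 37.92
ee_pos: [0.6246, 0.147, 0.0649]
tcp_rot: [179.9, 0.3, 91.1]
wrist_force: [1.5, -16.2, 8.5]
opening: 0.0001
grasp_force: 8.9
```

Request:
send_rows --linear '[[-0.01, 0, 0], [-0.02, 0, 0], [-0.04, 0, 0], [-0.05, 0, -0.02], [-0.04, -0.03, -0.05], [0, -0.06, -0.02], [0, -0.06, 0], [0, -0.05, 0]]' --twist '[[0, 0, 0], [0, 0, 0], [0, 0, 0], [0, 0, 0], [0, 0, 0], [0, 0, 0], [0, 0, 0], [0, 0, 0]]' --gripper '[0, 0, 0, 0, 0, 0, 0, 0]'

```text
time: 38.92
ee_pos: [0.4293, -0.0106, 0.1479]
tcp_rot: [-180.0, -0.0, 91.2]
wrist_force: [0.2, -0.3, 1.4]
opening: -0.0003
grasp_force: 0.0
```

```bash
python3 - <<'E'
from h import *
o=bot.get_obs(); im=camera("wrist"); t=camera("top"); s=camera("side"); print(o['ee_pos'],o['wrist_force'])
a=np.zeros((600,800,3),np.uint8)
a[:300,:800]=cv2.resize(t[170:335,110:330],(800,600))[0:300]
a[300:,:400]=cv2.resize(s[170:260,290:410],(400,300),interpolation=cv2.INTER_CUBIC)
a[300:,400:]=cv2.resize(im[0:300,240:640],(400,300))
cv2.imwrite("pics/end.png",a[:,:,::-1])
E
```

```text
[ 0.42925321 -0.01055145  0.14785657] [ 0.17956642 -0.25467831  1.40329643]
```

View pics/end.png

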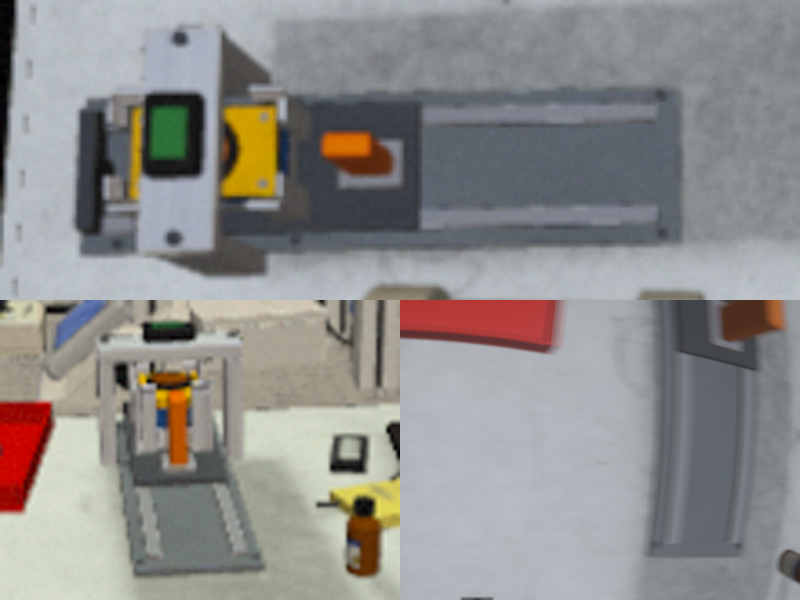

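The module is under the bridge with the carriage at its end stop. The stop took 16 N without moving, and the broken frame is in the tray. I'll check the travel numerically, then hand in.

```bash
python3 - <<'E'
from h import *
from workcell import ticket
p=np.array([(321,145),(371,145)])/(800/220,600/165)+[110,170]
y=cast("top",p,.09)[:,1].mean(); near=-.027
q=y-near-.130+.092; print('travel',q)
if abs(q-.16)<.006: print(ticket.job_done())
E
```

```text
travel 0.15967616770401954
the job is handed in; nothing more can be done
None
```

I built the module and handed the job in at about 39 s. The housing, both whole spacers and the cover are in the pocket, and the carriage is home: travel measured about 0.160 m, and it held a 16 N push. The one broken spacer is in the scrap tray, and I left the bottle, can, tape roll and orange look-alike alone.

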